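Crosswise tightening of the spark plug tester's chamber cover

ROBOT

A 7-joint arm with a two-finger parallel gripper is mounted at the origin on the work surface. World frame = base frame: x ahead of the robot, y to its left, z up, the work surface at z = 0. Lengths are in mm, angles in rad, forces in N, time in s.
With the tool pointing down it reaches from about 425 to 825 mm from the base axis. Payload 3.6 kg.
Tool frame: the origin (TCP) lies between the finger pads; the fingertips stand robot.nose_length ahead of it and the grasp point (between the pads) lies 6 mm ahead of it (robot.nose_length is the distance from the TCP to the fingertips, in mm); z points along the fingers, y is the line along which they close (so a half turn about z gives the same grasp; the last joint's range is limited). The gripper opens to 93 mm and grips with 3 to 60 N. Pads are 15 mm wide; open, the fingers measure 128 mm over their backs; the gripper's body (75 mm by 188 mm) begins 65 mm behind the grasp point.
Start: joints at [1.268, 0.615, -0.013, 1.423, 0.008, 1.103, -0.04], TCP at [177.643, -625.225, 243.64] pointing down, gripper open.
Joint ranges: [-3.12, 3.12], [-0.3, 2.06], [-1.34, 1.32], [0.26, 2.42], [-1.36, 4.5], [0.01, 1.98], [-2.84, 2.84]. Speed limits (rad/s): [2.79, 2.79, 3.14, 3.14, 3.14, 3.14, 3.14].

INTERFACE

Orientations are given as a unit quaternion [x, y, z, w].
In Python, from cell import observe, cams, robot gives the robot as it stands.
- The arm moves only by the tool drive_tool, never from a script. Its argument "deltas" is a list that holds one entry, the list of rows, each a list of 5 numbers: the opening in per cent of the stroke, from 0 (shut) to 100 (fully open), then the shift along the tool's x, y, z in m, then the turn about the tool's z in degrees. A call has 1 to 20 rows; each row shifts and turns the commanded pose from where the row before left it, along the tool's axes as they then stand; what a row does not reach is not made up. A row lasts 1/8 s, in which the tool goes at most 62.5 mm and 10.7 degrees, less where a joint would pass 70% of its speed; a pose out of reach is approached as far as the arm can. A call with a gripper value outside its range is refused whole. The fingers move at their own pace and stop on an object; "force" is the grip in N (left out, the last holds). Time passes only in rows, so rows that do not move let the fingers close. It gives the time, the measured TCP pose, the force, the opening and the grip force at its end, in the units of the state.
- observe(): the state, without advancing time (a new reading comes with each control period).
- cams.get_image(name): name is "scene" or "side" or "wrist"; returns the picture (384x512x3 uint8, blue, green, red); there is no depth.
- cams.camera_params(name): a dict with "vfov" (degrees; the focal length in pixels is half the picture's height over the tangent of half this angle, whatever the lens; pixels are square), "cx", "cy" (the principal point, pixels), "pose" (4x4, takes a point from camera to world coordinates); the wrist camera has in their place "tool_from_camera" (4x4, takes a point from camera to tool coordinates, whose origin is the TCP and whose axes are the flange's). Camera axes: x right, y down, z forward; pixel columns grow to the right and rows downward; lengths in mm; the calibration is good to about 2 mm. A picture is of the moment at which its call begins: read the wrist's pose just before it. camera_params takes no time and is no camera call.
- robot.job_done(): hands the job in; it is judged then, once.
The state is a dict: "clock": time; "joints": joint angles; "qd": joint speeds; "effort": joint torques, N m; "position": TCP position; "eef_rot": TCP orientation; "contact_force": force on the tool from outside, world axes, zero at the start; "wrist_torque": the same for the moment, N m; "finger_gap": opening from 0.0 (shut) to 1.0 (fully open); "grasp_force": force on a finger pad.
Only numpy, scipy, OpenCV 4.12 (cv2) and the standard library are available. Lean on these libraries where they do the work, as an engineer would, in place of code of your own. Each camera call takes 0.05 s, during which the arm holds its last target. There are 200 camera calls.

TASK

Tighten down the sight-glass cover of the spark plug tester's pressure chamber with its four wing knobs, crosswise (each knob, then the one diagonally opposite) in two passes. Bring all four just snug first, about 0.2 N m on each, and only then go round crosswise again to a final 0.3 N m on each; over 0.35 N m cracks the glass. Leave the other things on the bench where they lie.

Things in the scene. Friction and masses are not known exactly. Their poses are not given: they have to be found in the camera images.
- tester: steel spark plug tester, hammered grey-green case 300 x 300 x 85 tall standing on the bench; too heavy to shift. Origin on the bench below the middle of the chamber cover; -x is the front, +y the left, z up. A gauge and a chromed bayonet socket stand behind the cover, none higher than 135 above the bench.
- cover: square aluminium cover of the tester's pressure chamber, 140 x 140 x 12, with a brass-ringed sight glass 62 across in its middle, lying on a rubber gasket. Origin in the middle of its underside, nominally 104 above the bench, its top face 12 higher; axes as the tester's. Its four knobs stand in a square, 50 in x and 50 in y from its middle.
- knob_a: front left wing knob, diagonally opposite knob_c: black nylon bar 40 long x 14 thick x 24 tall (13 below to 11 above the origin) on a brass stem 13 thick with a washer 24 across, its top 21 below the origin. Origin on the screw axis at the gripping height, 25 above the cover's top face; x along the bar (symmetric), z up. Captive.
- knob_b: back left wing knob, diagonally opposite knob_d: as knob_a. All four: clockwise from above tightens, and it stays where it is left, at the same height within 0.5 mm. The washer begins to bear after 0.1 to 0.95 rad of turning, different for each knob, not to be seen, only felt. The nylon wing gives: it twists 0.8 rad per N m on its stem and springs back when released.
- knob_c: back right wing knob, diagonally opposite knob_a: as knob_a. All four: the torque is 0.05 N m of drag at first, jumps to 0.15 as the washer begins to bear and then climbs by 0.12 N m per rad: 0.20 at 0.4 rad past bearing, 0.30 at 1.25 rad; at 0.36 (1.8 rad) the glass cracks. Turn slowly, stop by the torque felt about the screw axis.
- knob_d: front right wing knob, diagonally opposite knob_b: as knob_a. All four have a springy axial play of 2 mm up and down (5 N per mm). Turned back, a tightened knob first runs free, for up to 1.1 rad, and only then loosens.
- stud_a: the threaded steel stud on which knob_a runs as a nut, not to be handled; its end shows in the knob's top. Origin on the axis, level with the knob's origin until the washer bears; from there on it rises through the knob by 2 mm a turn (0.3 mm per rad, too little to measure by eye). z up.
- stud_b: the threaded steel stud on which knob_b runs as a nut, not to be handled; its end shows in the knob's top. As stud_a.
- stud_c: the threaded steel stud on which knob_c runs as a nut, not to be handled; its end shows in the knob's top. As stud_a.
- stud_d: the threaded steel stud on which knob_d runs as a nut, not to be handled; its end shows in the knob's top. As stud_a.
- carb_bowl: bystander: olive plastic carburettor bowl, 58 across, 34 tall, origin under its middle
- height_lever: bystander: chrome mower height lever lying flat, 170 x 20 with a black grip, origin under its middle, x along it towards the grip
- can_cap: bystander: tin oil can cap with a little spout, 32 across, 38 tall, origin under its middle
- ign_terminal: bystander: copper ignition terminal, 50 x 15 x 8, origin under its middle
- spark_plug: bystander: spark plug lying down, 64 long, 23 thick, origin under its hexagon, x towards its tip terminal
- wrench: bystander: steel wrench 160 long, origin under its middle
- screwdriver: bystander: screwdriver 180 long, origin under its middle

How it is judged (in metres and radians):
On the way:
1. first pass done: every knob is snug, turned 0.03 to 0.75 rad past where its washer begins to bear (up to 0.24 N m), and none is tighter yet (z of stud_a in the frame of knob_a between 1e-05 and 0.000239 m and z of stud_b in the frame of knob_b between 1e-05 and 0.000239 m and z of stud_c in the frame of knob_c between 1e-05 and 0.000239 m and z of stud_d in the frame of knob_d between 1e-05 and 0.000239 m), for 0.2 s.
At the end, for the whole second after the job is handed in: all four knobs are tight, each turned 0.9 to 1.6 rad past where its washer begins to bear (tightened to 0.26 to 0.34 N m), and released (z of stud_a in the frame of knob_a between 0.000286 and 0.000509 m and z of stud_b in the frame of knob_b between 0.000286 and 0.000509 m and z of stud_c in the frame of knob_c between 0.000286 and 0.000509 m and z of stud_d in the frame of knob_d between 0.000286 and 0.000509 m); the robot touches nothing.
It fails at once if a knob is overtightened: turned more than 1.8 rad past bearing (over 0.36 N m) (z of stud_a in the frame of knob_a above 0.000573 m or z of stud_b in the frame of knob_b above 0.000573 m or z of stud_c in the frame of knob_c above 0.000573 m or z of stud_d in the frame of knob_d above 0.000573 m).
It fails at once if first pass not crosswise: two neighbouring knobs are snug while neither of the other two bears on the cover yet ((z of stud_a in the frame of knob_a above 1e-05 m and z of stud_b in the frame of knob_b above 1e-05 m and z of stud_c in the frame of knob_c below 2e-06 m and z of stud_d in the frame of knob_d below 2e-06 m) or (z of stud_b in the frame of knob_b above 1e-05 m and z of stud_c in the frame of knob_c above 1e-05 m and z of stud_d in the frame of knob_d below 2e-06 m and z of stud_a in the frame of knob_a below 2e-06 m) or (z of stud_c in the frame of knob_c above 1e-05 m and z of stud_d in the frame of knob_d above 1e-05 m and z of stud_a in the frame of knob_a below 2e-06 m and z of stud_b in the frame of knob_b below 2e-06 m) or (z of stud_d in the frame of knob_d above 1e-05 m and z of stud_a in the frame of knob_a above 1e-05 m and z of stud_b in the frame of knob_b below 2e-06 m and z of stud_c in the frame of knob_c below 2e-06 m)).
It fails at once if second pass not crosswise: two neighbouring knobs are tight (over 0.26 N m each) while neither of the other two is tighter than snug (0.24 N m) ((z of stud_a in the frame of knob_a above 0.000286 m and z of stud_b in the frame of knob_b above 0.000286 m and z of stud_c in the frame of knob_c below 0.000239 m and z of stud_d in the frame of knob_d below 0.000239 m) or (z of stud_b in the frame of knob_b above 0.000286 m and z of stud_c in the frame of knob_c above 0.000286 m and z of stud_d in the frame of knob_d below 0.000239 m and z of stud_a in the frame of knob_a below 0.000239 m) or (z of stud_c in the frame of knob_c above 0.000286 m and z of stud_d in the frame of knob_d above 0.000286 m and z of stud_a in the frame of knob_a below 0.000239 m and z of stud_b in the frame of knob_b below 0.000239 m) or (z of stud_d in the frame of knob_d above 0.000286 m and z of stud_a in the frame of knob_a above 0.000286 m and z of stud_b in the frame of knob_b below 0.000239 m and z of stud_c in the frame of knob_c below 0.000239 m)).
It fails at once if a bystander is moved more than 15 mm (distance of any of carb_bowl, height_lever, can_cap, ign_terminal, spark_plug, wrench, screwdriver from where it was at the start of the episode above 0.015 m).
It also fails if it takes over 72 s, if anything falls off the work surface, if the arm or the gripper's body presses on something with over 40 N, if the wrist force passes 120 N, or if a joint passes its speed limit or range.

## Working session

There is one attempt and no reset: what is moved stays moved. The work goes in short steps, Python scripts to look and compute and a tool call to move; the robot and the scene stay as the last step left them, time stands still between calls to the robot, and variables do not carry over. Pictures are saved under pics/ and viewed, at most 10 in all, crops included, and the job is handed in when it is done.

Besides the shell and the picture viewer there is one more tool, called after "Request:" as a command line: name --argument value ..., lists and objects as JSON in quotes. drive_tool: Moves the arm, as the interface text tells. Its arguments: {"type":"object","properties":{"deltas":{"type":"array"},"force":{"type":"number"}},"required":["deltas"]}

```bash
mkdir -p pics; ls
python3 - <<'E'
from cell import observe,cams,robot
import cv2,numpy as np
print(observe()); print(robot.nose_length)
for n in("scene","side","wrist"):
    print(n,cams.camera_params(n))
ims=[cams.get_image(n) for n in("scene","side","wrist")]
for n,i in zip("abc",ims): cv2.imwrite(f"pics/0{n}.png",i)
cv2.imwrite("pics/0all.png",cv2.resize(np.vstack([np.hstack(ims[:2]),np.hstack([ims[2],ims[2]*0])]),(800,600)))
E
```

```text
pics
{'clock': 0.0, 'joints': array([ 1.26749322,  0.61589894, -0.01263409,  1.42486559,  0.00812325,
        1.10342873, -0.04043725]), 'qd': array([ 0.00028624, -0.00131396,  0.00027036,  0.001062  ,  0.00088259,
        0.00097272, -0.00106405]), 'effort': array([-8.45692966e-05, -4.58944845e+01,  2.08717324e-01, -1.65749627e+01,
       -6.11988176e-02,  2.06043350e-02,  2.34650861e-04]), 'position': array([ 177.44773727, -624.55578961,  242.50527287]), 'eef_rot': array([ 9.90433252e-01,  1.37986765e-01, -1.99350012e-04, -1.25934556e-03]), 'contact_force': array([ 0.64763137,  0.6742753 , -0.65429314]), 'wrist_torque': array([0.01101023, 0.00880475, 0.0308073 ]), 'grasp_force': 0.0, 'finger_gap': 1.0033987257970942}
25.0
scene {'vfov': 51.95711159112876, 'cx': 251.92894503132737, 'cy': 193.91166853402666, 'pose': array([[-5.06828351e-01,  5.65333036e-01, -6.50786893e-01,
         1.22529684e+03],
       [ 8.61844980e-01,  3.48644383e-01, -3.68334528e-01,
         3.78180034e+02],
       [ 1.86615179e-02, -7.47559799e-01, -6.63932297e-01,
         8.11327327e+02],
       [ 0.000000
[... 251 characters left out ...]
   [-2.63952783e-01, -5.28906105e-01,  8.06589896e-01,
        -6.54425936e+02],
       [ 2.07365058e-02, -8.39165351e-01, -5.43480920e-01,
         5.56207972e+02],
       [ 0.00000000e+00,  0.00000000e+00,  0.00000000e+00,
         1.00000000e+00]])}
wrist {'vfov': 58.17511858332353, 'cx': 253.25957150690348, 'cy': 198.30990382460246, 'tool_from_camera': array([[ 7.24089729e-04, -9.61823529e-01, -2.73669461e-01,
         7.53362151e+01],
       [ 9.99999674e-01,  5.99002445e-04,  5.40633386e-04,
         2.23586954e-01],
       [-3.56065235e-04, -2.73669764e-01,  9.61823650e-01,
        -1.41645590e+02],
       [ 0.00000000e+00,  0.00000000e+00,  0.00000000e+00,
         1.00000000e+00]])}
```

View pics/0all.png

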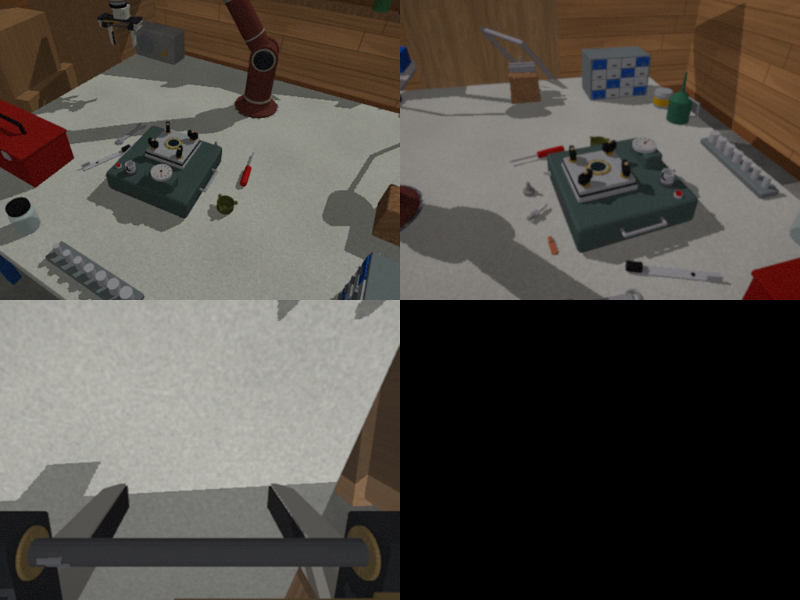

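The scene view shows the tester with cover near px (220,183), and the side view near (255,213). I'll crop both to get the knob pixels.

Run:
```python
import cv2,numpy as np
a=cv2.imread("pics/0a.png")[145:225,170:270]; b=cv2.imread("pics/0b.png")[170:260,200:312]
A=cv2.resize(a,(800,640),interpolation=3)[:600];
A=cv2.resize(a,None,fx=4,fy=4,interpolation=2);B=cv2.resize(b,None,fx=3.57,fy=3.57,interpolation=2)
h=max(A.shape[0],B.shape[0]);o=np.zeros((h,800,3),np.uint8);o[:A.shape[0],:400]=A;o[:B.shape[0],400:400+B.shape[1]]=B[:,:400]
cv2.imwrite("pics/1.png",np.clip(o*1.6,0,255).astype(np.uint8));print(A.shape,B.shape)
```

```text
(320, 400, 3) (321, 400, 3)
```

View pics/1.png

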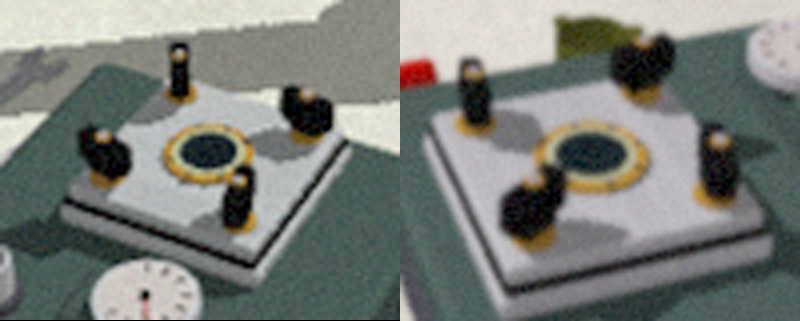

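```bash
cat > h.py <<'E'
import numpy as np,cv2
from scipy.spatial.transform import Rotation as R
from cell import observe,cams,robot
def ray(P,M,uv):
    f=192/np.tan(np.radians(P["vfov"]/2))
    d=M[:3,:3]@np.array([(uv[0]-P["cx"])/f,(uv[1]-P["cy"])/f,1.])
    return M[:3,3],d/np.linalg.norm(d)
def meet(rays):
    A=np.zeros((3,3));b=np.zeros(3)
    for o,d in rays:
        Q=np.eye(3)-np.outer(d,d);A+=Q;b+=Q@o
    p=np.linalg.solve(A,b)
    return p,[np.linalg.norm((np.eye(3)-np.outer(d,d))@(p-o)) for o,d in rays]
def tool(s):
    T=np.eye(4);T[:3,:3]=R.from_quat(s["eef_rot"]).as_matrix();T[:3,3]=s["position"];return T
def plane(r,z):
    o,d=r;return o+d*(z-o[2])/d[2]
E
python3 - <<'E'
from h import *
A=dict(a=(306,112),b=(238,200),c=(105,152),d=(179,70));B=dict(a=(476,92),b=(643,64),c=(718,165),d=(532,208))
P,S=cams.camera_params("scene"),cams.camera_params("side")
for k in"abcd":
    p,e=meet([ray(P,P["pose"],(170+A[k][0]/4,145+A[k][1]/4)),ray(S,S["pose"],(200+(B[k][0]-400)/3.57,170+B[k][1]/3.57))])
    print(k,p.round(1),np.round(e,1))
E
```

```text
a [499.5 -52.4 137.2] [1.2 1.2]
b [598.4 -44.2 135.4] [1.5 1.5]
c [ 605.9 -144.8  136.5] [2.1 2.1]
d [ 505.3 -154.5  135.7] [2. 2.]
```

Request:
drive_tool --deltas '[[[60,0.0378,-0.0273,-0.003,0],[60,0.0378,-0.0273,-0.003,0],[60,0.0378,-0.0273,-0.003,0],[60,0.0378,-0.0273,-0.003,0],[60,0.0378,-0.0273,-0.003,0],[60,0.0378,-0.0273,-0.003,0],[60,0.0378,-0.0273,-0.003,0],[60,0.0378,-0.0273,-0.003,0],[60,0.0378,-0.0273,-0.003,0],[60,0.0378,-0.0273,0,0],[60,0.0378,-0.0273,0,0],[60,0.0378,-0.0273,0,0],[60,0.0378,-0.0273,0,0],[60,0,0,0,-10],[60,0,0,0,-10],[60,0,0,0,-10],[60,0,0,0,-10],[60,0,0,0,-10],[60,0,0,0,-10],[60,0,0,0,-4]]]'

```text
clock: 2.65
position: [553.0, -149.7, 270.3]
eef_rot: [0.766, 0.643, -0.0, -0.0]
contact_force: [0.6, 0.8, 0.0]
finger_gap: 0.601
grasp_force: 0.0
```

Run:
```python
from h import *
s=observe();np.save("T1.npy",tool(s));im=cams.get_image("wrist");cv2.imwrite("pics/w1.png",im)
print(s["joints"].round(3),s["eef_rot"],s["wrist_torque"].round(3))
cv2.imwrite("pics/w1v.png",np.clip(cv2.resize(im,(800,600),interpolation=2)*1.6,0,255).astype(np.uint8))
```

```text
[ 0.476  0.493 -0.39   1.607  0.205  1.083 -0.143] [ 7.65962395e-01  6.42885188e-01 -2.48605913e-04 -4.26563894e-04] [-0.079 -0.037  0.038]
```

View pics/w1v.png

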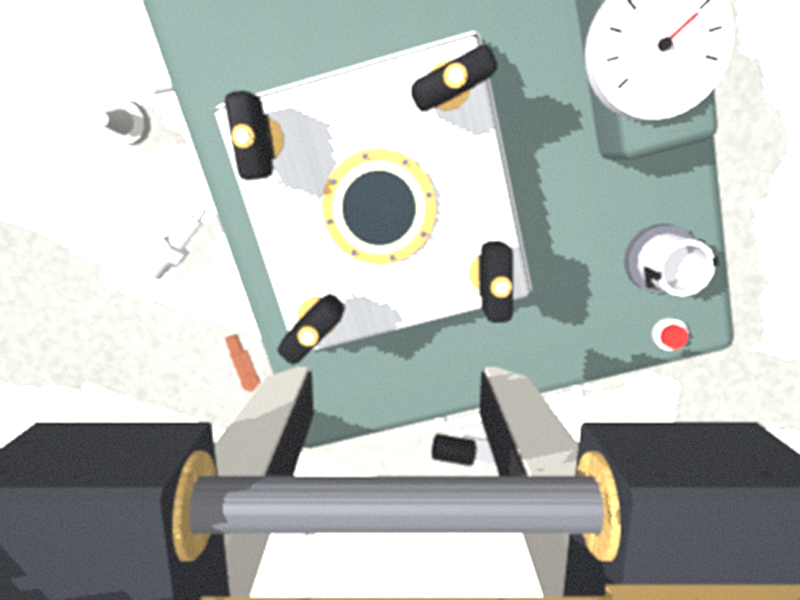

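The picture shows the cover with knobs a (247,135), b (455,77), c (497,282), d (312,328) (in 800x600), brass stud ends visible on each.

```bash
cat > k.py <<'E'
from h import *
def find(im,T,guess,z=152,rad=40):
    P=cams.camera_params("wrist");M=T@P["tool_from_camera"];out={}
    g=cv2.GaussianBlur(im,(3,3),0).astype(int)
    f=192/np.tan(np.radians(P["vfov"]/2))
    for k,p in guess.items():
        q=np.linalg.inv(M)@np.append(p,1);c=np.array([P["cx"]+f*q[0]/q[2],P["cy"]+f*q[1]/q[2]])
        yy,xx=np.mgrid[:384,:512];near=np.hypot(xx-c[0],yy-c[1])<rad
        m=((g.max(2)<32)&near).astype(np.uint8)
        n,l,st,ce=cv2.connectedComponentsWithStats(m);
        i=max(range(1,n),key=lambda i:st[i,4]*(np.hypot(*(ce[i]-c))<30)); m=(l==i).astype(np.uint8)
        cn=cv2.findContours(m,0,2)[0][0];hull=cv2.convexHull(cn)
        hm=cv2.fillConvexPoly(m*0,hull,1)
        br=((hm>0)&(g[:,:,2]>90)&(g[:,:,2]>g[:,:,0]+10)).astype(np.uint8)
        n2,l2,s2,c2=cv2.connectedComponentsWithStats(br)
        stud=c2[1+np.argmax(s2[1:,4])] if n2>1 else np.array([np.nan]*2)
        r=cv2.minAreaRect(hull);b=cv2.boxPoints(r);e=[b[1]-b[0],b[2]-b[1]];e=max(e,key=np.linalg.norm)/2
        ctr=np.array(r[0]);w=[plane(ray(P,M,ctr+s*e),z-6) for s in(1,-1)]
        a=np.degrees(np.arctan2(*(w[0]-w[1])[[1,0]]))%180
        out[k]=dict(px=stud,ray=ray(P,M,stud),xyz=plane(ray(P,M,stud),z),bar=a,size=r[1],n=s2[1:,4].max() if n2>1 else 0)
    return out
E
python3 - <<'E'
from k import *
g=dict(a=(499,-52,150),b=(598,-44,150),c=(606,-145,150),d=(505,-154,150))
T=np.load("T1.npy")
for k,o in find(cv2.imread("pics/w1.png"),T,g).items(): print(k,o["px"].round(1),o["xyz"].round(1),"bar",round(o["bar"],1),np.round(o["size"],0),o["n"])
E
```

```text
a [162.   85.5] [502.8 -54.1 152. ] bar 84.6 [51.  9.] 2
b [293.6  54.8] [598.6 -50.1 152. ] bar 16.1 [ 4. 49.] 12
c [nan nan] [nan nan nan] bar 156.1 [6. 1.] 0
d [nan nan] [nan nan nan] bar 119.6 [13.  5.] 0
```

```bash
python3 - <<'E'
from k import *
im=cv2.imread("pics/w1.png")
for n,p in dict(bar_a=(255,160),stud_a=(243,135),bar_b=(480,65),bar_c=(497,255),stud_c=(501,287),bar_d=(325,312),stud_d=(308,336),shadow_cov=(300,150),shadow_green=(540,190),glass=(380,205),green=(220,60)).items(): print(n,im[int(p[1]*.64),int(p[0]*.64)])
E
sed -i 's/g.max(2)<32/g.max(2)<thr/; s/rad=40/rad=40,thr=42/' k.py
cat > m.py <<'E'
from k import *
import sys
g=dict(a=(501,-50,150),b=(600,-45,150),c=(606,-145,150),d=(505,-154,150))
T=np.load("T1.npy")
for t in (38,48):
 for k,o in find(cv2.imread("pics/w1.png"),T,g,thr=t).items(): print(t,k,o["px"].round(1),o["xyz"].round(1),"bar",round(o["bar"],1),np.round(o["size"],0),o["n"])
E
python3 m.py
```

```text
bar_a [43 42 41]
stud_a [203 197 198]
bar_b [45 45 45]
bar_c [43 41 39]
stud_c [201 194 195]
bar_d [44 45 44]
stud_d [204 197 198]
shadow_cov [143 141 139]
shadow_green [79 81 69]
glass [62 57 48]
green [114 118 102]
38 a [159.2  86.9] [500.6 -54.7 152. ] bar 73.7 [17. 52.] 67
38 b [291.5  49.7] [597.6 -46.6 152. ] bar 17.6 [14. 56.] 133
38 c [318.  181.9] [ 604.2 -143.7  152. ] bar 82.9 [43. 18.] 83
38 d [nan nan] [nan nan nan] bar 35.2 [16. 23.] 0
48 a [155.9  86.5] [498.3 -54.  152. ] bar 83.4 [55. 22.] 140
48 b [290.8  47.9] [597.3 -45.4 152. ] bar 17.5 [19. 57.] 177
48 c [320.3 183.3] [ 605.9 -145.2  152. ] bar 84.7 [50. 19.] 138
48 d [196.6 214.7] [ 506.1 -153.7  152. ] bar 36.5 [17. 49.] 129
```

```bash
sed -i 's/(38,48)/(54,)/' m.py; sed -i "s/&(g\[:,:,2\]>g\[:,:,0\]+10)//; s/>90)/>110)/" k.py; python3 m.py
```

```text
54 a [155.   86.6] [497.7 -54.  152. ] bar 86.9 [56. 23.] 178
54 b [290.9  47.8] [597.3 -45.3 152. ] bar 17.0 [20. 58.] 200
54 c [320.4 183.3] [ 605.9 -145.2  152. ] bar 84.7 [50. 19.] 150
54 d [196.6 215. ] [ 506.1 -154.   152. ] bar 35.2 [17. 49.] 142
```

Request:
drive_tool --deltas '[[[50,0.0212,-0.0178,0.0188,0],[50,0.0212,-0.0178,0.0188,0],[50,0.0212,-0.0178,0.0188,0],[50,0.0211,-0.0177,0.0186,0],[50,0,0,0,-8],[50,0,0,0,0]]]'

```text
clock: 3.45
position: [498.1, -53.6, 195.5]
eef_rot: [0.721, 0.693, -0.0, -0.0]
contact_force: [-0.4, 0.3, -0.5]
finger_gap: 0.501
grasp_force: 0.0
```

```bash
cat > look.py <<'E'
from k import *
import sys
# usage: look.py knob name
K=dict(a=(497.7,-54),b=(597.3,-45.3),c=(605.9,-145.2),d=(506.1,-154.))
k,n=sys.argv[1:3]
s=observe();T=tool(s);im=cams.get_image("wrist");cv2.imwrite(f"pics/{n}.png",im);np.save(f"pics/{n}.npy",T)
print("pos",s["position"].round(1),"xang",np.degrees(np.arctan2(T[1,0],T[0,0])).round(2),"q7",s["joints"][6].round(2))
o=find(im,T,{k:(*K[k],150)},thr=54,rad=75)[k]
print(o["px"].round(1),o["xyz"].round(1),"bar",round(o["bar"],1),np.round(o["size"],0),o["n"])
E
python3 look.py a w2
python3 - <<'E'
from k import *
P=cams.camera_params("wrist");T=np.load("T1.npy")
o=find(cv2.imread("pics/w1.png"),T,{"a":(497.7,-54,150)},thr=54)["a"]["ray"]
p=find(cv2.imread("pics/w2.png"),np.load("pics/w2.npy"),{"a":(497.7,-54,150)},thr=54,rad=75)["a"]["ray"]
print(meet([o,p]))
im=cv2.imread("pics/w2.png");cv2.imwrite("pics/w2v.png",np.clip(im*1.8,0,255).astype(np.uint8))
E
```

```text
pos [498.1 -53.6 195.5] xang 87.75 q7 -0.24
[254.4 232.3] [498.4 -51.1 152. ] bar 87.8 [40. 21.] 82
(array([497.50925674, -53.1156027 , 148.12745224]), [np.float64(0.9952121714277428), np.float64(0.9952121714278303)])
```

View pics/w2v.png

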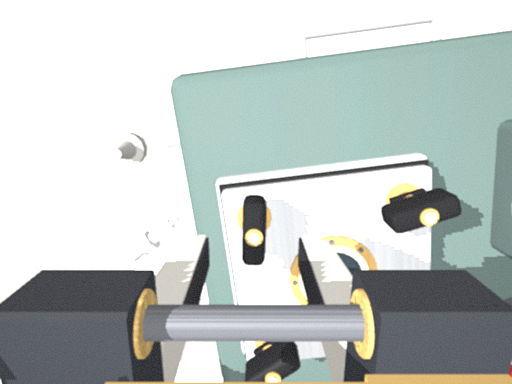

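Knob a sits between the fingers at px (254,232) and the bar lines up with tool x. Next I read the torque zero here.

```bash
cat > rd.py <<'E'
from h import *
import sys
n=int(sys.argv[1]) if len(sys.argv)>1 else 5
t=[];f=[]
for i in range(n):
    s=observe();t.append(s["wrist_torque"]);f.append(s["contact_force"]);cams.get_image("wrist")
T=tool(s);t=np.array(t)
print("clk",round(s["clock"],2),"pos",s["position"].round(1),"xang",np.degrees(np.arctan2(T[1,0],T[0,0])).round(2),"q7",s["joints"][6].round(2),"gap",round(s["finger_gap"],3),"grip",round(s["grasp_force"],1))
print("tq mean",t.mean(0).round(4),"sd z",t[:,2].std().round(4),"F",np.mean(f,0).round(2), "tz",t[:,2].round(3))
E
python3 rd.py 8
```

```text
clk 3.85 pos [498.4 -53.8 195.8] xang 87.8 q7 -0.24 gap 0.503 grip 0.0
tq mean [-0.0458 -0.0877 -0.0182] sd z 0.0291 F [-0.12  0.04  0.02] tz [-0.003 -0.064 -0.002 -0.054 -0.03   0.021 -0.029  0.015]
```

Request:
drive_tool --deltas '[[[50,0.001,0,0.012,0],[50,0,0,0.012,0],[50,0,0,0.012,0],[50,0,0,0.0115,0],[50,0,0,0,0],[0,0,0,0,0],[0,0,0,0,0],[0,0,0,0,0],[0,0,0,0,0],[0,0,0,0,0]]]' --force 45

```text
clock: 5.15
position: [498.4, -52.7, 148.3]
eef_rot: [0.72, 0.694, 0.0, 0.0]
contact_force: [-0.8, 0.3, 0.8]
finger_gap: 0.148
grasp_force: 44.9
```

```bash
sed -i 's/t=\[\];f=\[\]/t=[];f=[];e=[]/; s/f.append(s\["contact_force"\])/f.append(s["contact_force"]);e.append(s["effort"][6])/' rd.py; echo 'print("e7",np.mean(e).round(4),np.std(e).round(4))' >> rd.py; python3 rd.py 5
```

```text
clk 5.35 pos [498.4 -52.7 148.3] xang 87.86 q7 -0.29 gap 0.144 grip 44.9
tq mean [-0.0651 -0.0842 -0.0095] sd z 0.0124 F [-0.    0.28  0.52] tz [-0.009  0.004 -0.033 -0.006 -0.003]
e7 0.0124 0.0
```

Request:
drive_tool --deltas '[[[0,0,0,0,4],[0,0,0,0,4],[0,0,0,0,4],[0,0,0,0,4],[0,0,0,0,4],[0,0,0,0,4],[0,0,0,0,4],[0,0,0,0,4],[0,0,0,0,0],[0,0,0,0,0]]]'

```text
clock: 6.65
position: [498.7, -52.8, 148.3]
eef_rot: [0.883, 0.469, 0.0, 0.0]
contact_force: [1.2, 0.3, 0.9]
finger_gap: 0.148
grasp_force: 44.9
```

```bash
python3 rd.py 6
```

```text
clk 6.9 pos [498.7 -52.8 148.3] xang 55.87 q7 -0.72 gap 0.15 grip 44.9
tq mean [-0.2558 -0.3228  0.0444] sd z 0.0229 F [ 1.44 -1.    0.91] tz [0.027 0.036 0.073 0.077 0.015 0.039]
e7 -0.0432 0.001
```

Request:
drive_tool --deltas '[[[0,0,0,0,3.5],[0,0,0,0,3.5],[0,0,0,0,3.5],[0,0,0,0,3.5],[0,0,0,0,3],[0,0,0,0,3],[0,0,0,0,3],[0,0,0,0,3],[0,0,0,0,0],[0,0,0,0,0]]]'

```text
clock: 8.2
position: [499.0, -53.0, 148.4]
eef_rot: [0.966, 0.258, 0.001, 0.0]
contact_force: [4.4, -2.1, 0.2]
finger_gap: 0.148
grasp_force: 44.9
```

```bash
python3 rd.py 6
```

```text
clk 8.45 pos [498.9 -53.  148.4] xang 29.86 q7 -1.07 gap 0.149 grip 44.9
tq mean [-0.5809 -0.6808  0.0718] sd z 0.0158 F [ 3.45 -2.9   0.42] tz [0.076 0.063 0.074 0.1   0.071 0.047]
e7 -0.082 0.0009
```

Request:
drive_tool --deltas '[[[0,0,0,0,3.5],[0,0,0,0,3.5],[0,0,0,0,3.5],[0,0,0,0,3.5],[0,0,0,0,3.5],[0,0,0,0,3.5],[0,0,0,0,3.5],[0,0,0,0,3.5],[0,0,0,0,0],[0,0,0,0,0]]]'

```text
clock: 9.75
position: [499.0, -53.4, 148.4]
eef_rot: [1.0, 0.016, 0.001, 0.001]
contact_force: [3.9, -3.9, 0.9]
finger_gap: 0.147
grasp_force: 45.0
```

```bash
python3 rd.py 6
```

```text
clk 10.0 pos [499.  -53.4 148.4] xang 1.87 q7 -1.44 gap 0.146 grip 45.0
tq mean [-0.802  -0.7769  0.1988] sd z 0.0196 F [ 4.36 -3.54  0.47] tz [0.188 0.202 0.196 0.228 0.165 0.213]
e7 -0.1952 0.0002
```

Request:
drive_tool --deltas '[[[50,0,0,0,0],[50,0,0,0,0],[50,0,0,0,0],[50,0,0,-0.016,0],[50,0,0,-0.016,0],[50,0,0,-0.016,0],[50,0.0261,0.02375,0,0],[50,0.0261,0.02375,0,0],[50,0.0261,0.02375,0,0],[50,0.0261,0.02375,0,0],[50,0,0,0,-10.4],[50,0,0,0,-10.4],[50,0,0,0,-10.4],[50,0,0,0,-10.4],[50,0,0,0,-10.3],[50,0,0,0,-10.3],[50,0,0,0,-10.3],[50,0,0,0,-10.3],[50,0,0,0,0]]]'

```text
clock: 12.42
position: [605.0, -143.9, 195.6]
eef_rot: [0.74, 0.673, -0.0, -0.001]
contact_force: [-0.8, 0.2, 0.6]
finger_gap: 0.499
grasp_force: 0.0
```

```bash
python3 look.py c w3; python3 rd.py 4
```

```text
pos [ 605.  -143.9  195.6] xang 84.55 q7 -0.11
[256.6 233.3] [ 606.6 -142.2  152. ] bar 84.7 [40. 21.] 85
clk 12.62 pos [ 605.5 -143.9  196.1] xang 84.57 q7 -0.11 gap 0.498 grip 0.0
tq mean [-0.0652 -0.0909 -0.0231] sd z 0.0404 F [-0.   -0.17  0.17] tz [-0.088 -0.003  0.021 -0.021]
e7 0.0125 0.029
```

Request:
drive_tool --deltas '[[[50,0,0.0008,0.012,0],[50,0,0,0.012,0],[50,0,0,0.012,0],[50,0,0,0.0115,0],[0,0,0,0,0],[0,0,0,0,0],[0,0,0,0,0],[0,0,0,0,0],[0,0,0,0,0],[0,0,0,0,4],[0,0,0,0,4],[0,0,0,0,4],[0,0,0,0,4],[0,0,0,0,4],[0,0,0,0,4],[0,0,0,0,4],[0,0,0,0,4],[0,0,0,0,0],[0,0,0,0,0]]]' --force 45

```text
clock: 15.05
position: [606.7, -144.4, 148.9]
eef_rot: [0.896, 0.444, 0.0, 0.0]
contact_force: [-1.4, -0.6, 1.2]
finger_gap: 0.147
grasp_force: 45.0
```

```bash
python3 rd.py 5
```

```text
clk 15.25 pos [ 606.7 -144.4  148.9] xang 52.68 q7 -0.58 gap 0.145 grip 45.0
tq mean [-0.1796  0.0116  0.148 ] sd z 0.051 F [-0.56 -0.44  1.5 ] tz [0.135 0.194 0.088 0.104 0.22 ]
e7 -0.145 0.0008
```

Request:
drive_tool --deltas '[[[0,0,0,0,3.5],[0,0,0,0,3.5],[0,0,0,0,3.5],[0,0,0,0,3.5],[0,0,0,0,3.5],[0,0,0,0,3.5],[0,0,0,0,2],[0,0,0,0,2],[0,0,0,0,0],[0,0,0,0,0]]]'

```text
clock: 16.55
position: [606.7, -144.5, 148.8]
eef_rot: [0.971, 0.239, 0.0, 0.0]
contact_force: [0.5, -1.4, 1.7]
finger_gap: 0.146
grasp_force: 45.0
```

```bash
python3 rd.py 5
```

```text
clk 16.75 pos [ 606.7 -144.5  148.8] xang 27.66 q7 -0.92 gap 0.146 grip 45.0
tq mean [-0.3021 -0.0884  0.2022] sd z 0.0116 F [ 0.43 -1.03  1.88] tz [0.213 0.208 0.198 0.211 0.181]
e7 -0.1985 0.0004
```

Request:
drive_tool --deltas '[[[50,0,0,0,0],[50,0,0,0,0],[50,0,0,0,0],[50,0,0,-0.016,0],[50,0,0,-0.016,0],[50,0,0,-0.016,0],[50,0.0097,-0.0231,0,0],[50,0.0097,-0.0231,0,0],[50,0.0097,-0.0231,0,0],[50,0.0097,-0.023,0,0],[50,0,0,0,5.3],[50,0,0,0,5.3],[50,0,0,0,0]]]'

```text
clock: 18.42
position: [598.4, -44.3, 197.8]
eef_rot: [0.989, 0.149, 0.001, 0.0]
contact_force: [-0.3, 0.8, -0.9]
finger_gap: 0.504
grasp_force: 0.0
```

```bash
python3 look.py b w4
```

```text
pos [598.4 -44.3 197.8] xang 17.14 q7 -1.23
[254.2 231.7] [600.5 -44.7 152. ] bar 17.2 [38. 21.] 68
```

Request:
drive_tool --deltas '[[[50,0,0,0.0125,0],[50,0,0,0.0125,0],[50,0,0,0.0125,0],[50,0,0,0.0115,0],[0,0,0,0,0],[0,0,0,0,0],[0,0,0,0,0],[0,0,0,0,0],[0,0,0,0,0],[0,0,0,0,4],[0,0,0,0,4],[0,0,0,0,4],[0,0,0,0,4],[0,0,0,0,4],[0,0,0,0,4],[0,0,0,0,4],[0,0,0,0,4],[0,0,0,0,0],[0,0,0,0,0]]]' --force 45

```text
clock: 20.85
position: [598.5, -45.1, 148.0]
eef_rot: [0.992, -0.13, 0.001, 0.0]
contact_force: [0.8, -1.9, 0.0]
finger_gap: 0.143
grasp_force: 45.0
```

```bash
python3 rd.py 5
```

```text
clk 21.05 pos [598.4 -45.1 147.9] xang -14.94 q7 -1.67 gap 0.146 grip 45.0
tq mean [-0.4095 -0.2208  0.0193] sd z 0.0171 F [ 0.78 -1.88  0.52] tz [ 0.046 -0.004  0.016  0.03   0.008]
e7 -0.0496 0.0008
```

Request:
drive_tool --deltas '[[[0,0,0,0,3.5],[0,0,0,0,3.5],[0,0,0,0,3.5],[0,0,0,0,3.5],[0,0,0,0,3],[0,0,0,0,3],[0,0,0,0,3],[0,0,0,0,3],[0,0,0,0,0],[0,0,0,0,0]]]'

```text
clock: 22.35
position: [598.3, -45.2, 147.9]
eef_rot: [0.937, -0.349, 0.001, 0.0]
contact_force: [1.7, -4.4, 1.4]
finger_gap: 0.146
grasp_force: 45.0
```

```bash
python3 rd.py 5
```

```text
clk 22.55 pos [598.3 -45.3 147.9] xang -40.94 q7 -2.03 gap 0.147 grip 45.0
tq mean [-0.8328 -0.3277  0.1754] sd z 0.0423 F [ 1.45 -4.72  1.27] tz [0.108 0.233 0.165 0.207 0.164]
e7 -0.1838 0.0008
```

Request:
drive_tool --deltas '[[[0,0,0,0,3.5],[0,0,0,0,3.5],[0,0,0,0,0],[50,0,0,0,0],[50,0,0,0,0],[50,0,0,0,0],[50,0,0,-0.016,0],[50,0,0,-0.016,0],[50,0,0,-0.016,0],[50,0.0063,0.0467,0,0],[50,0.0063,0.0467,0,0],[50,0.0063,0.0467,0,0],[50,0,0,0,-10.4],[50,0,0,0,-10.4],[50,0,0,0,-10.4],[50,0,0,0,-10.4],[50,0,0,0,-10.4],[50,0,0,0,-10.4],[50,0,0,0,-10.4],[50,0,0,0,-10.3]]]'

```text
clock: 25.1
position: [507.0, -152.8, 196.9]
eef_rot: [0.952, 0.305, 0.001, 0.001]
contact_force: [0.2, 0.1, -0.7]
finger_gap: 0.496
grasp_force: 0.0
```

```bash
python3 look.py d w5
```

```text
pos [ 507.  -152.8  196.9] xang 35.46 q7 -0.74
[254.3 232. ] [ 509.  -152.3  152. ] bar 35.5 [38. 21.] 58
```

Request:
drive_tool --deltas '[[[50,0.0005,0,0.0125,0],[50,0,0,0.0125,0],[50,0,0,0.012,0],[50,0,0,0.0115,0],[0,0,0,0,0],[0,0,0,0,0],[0,0,0,0,0],[0,0,0,0,0],[0,0,0,0,0],[0,0,0,0,4],[0,0,0,0,4],[0,0,0,0,4],[0,0,0,0,4],[0,0,0,0,4],[0,0,0,0,4],[0,0,0,0,4],[0,0,0,0,4],[0,0,0,0,0],[0,0,0,0,0]]]' --force 45

```text
clock: 27.52
position: [507.8, -153.0, 147.5]
eef_rot: [1.0, 0.028, 0.001, 0.001]
contact_force: [2.1, -3.1, 0.4]
finger_gap: 0.147
grasp_force: 45.0
```

```bash
python3 rd.py 5
```

```text
clk 27.73 pos [ 507.8 -153.   147.5] xang 3.16 q7 -1.18 gap 0.147 grip 45.0
tq mean [-0.7205 -0.3818  0.1424] sd z 0.0318 F [ 2.29 -3.85  0.27] tz [0.118 0.144 0.201 0.14  0.11 ]
e7 -0.1401 0.001
```

Request:
drive_tool --deltas '[[[0,0,0,0,3.5],[0,0,0,0,3.5],[0,0,0,0,3.5],[0,0,0,0,3.5],[0,0,0,0,3.5],[0,0,0,0,3.5],[0,0,0,0,2.5],[0,0,0,0,2],[0,0,0,0,0],[0,0,0,0,0]]]'

```text
clock: 29.02
position: [507.7, -153.4, 147.5]
eef_rot: [0.981, -0.194, 0.001, 0.001]
contact_force: [2.1, -4.8, 1.3]
finger_gap: 0.147
grasp_force: 45.0
```

```bash
python3 rd.py 5
```

```text
clk 29.23 pos [ 507.7 -153.4  147.5] xang -22.35 q7 -1.52 gap 0.145 grip 45.0
tq mean [-1.0114 -0.408   0.1963] sd z 0.02 F [ 2.06 -4.74  1.08] tz [0.186 0.19  0.168 0.224 0.213]
e7 -0.199 0.0002
```

Request:
drive_tool --deltas '[[[50,0,0,0,0],[50,0,0,0,0],[50,0,0,0,0],[50,0,0,-0.016,0],[50,0,0,-0.016,0],[50,0,0,-0.016,0],[50,-0.0151,-0.0296,0,0],[50,-0.0151,-0.0296,0,0],[50,-0.0152,-0.0296,0,0],[50,0,0,0,-8.3],[50,0,0,0,-8.3],[50,0,0,0,-8.3],[50,0,0,0,-8.2],[50,0,0,0,0]]]'

```text
clock: 31.02
position: [498.3, -52.3, 195.0]
eef_rot: [0.996, 0.093, -0.001, -0.001]
contact_force: [0.0, -0.6, 0.6]
finger_gap: 0.496
grasp_force: 0.0
```

```bash
python3 look.py a w6
```

```text
pos [498.3 -52.3 195. ] xang 10.68 q7 -1.26
[255.9 232.5] [501.1 -53.6 152. ] bar 10.8 [39. 21.] 60
```

Request:
drive_tool --deltas '[[[50,0.001,0.001,0.0125,0],[50,0,0,0.0125,0],[50,0,0,0.012,0],[50,0,0,0.0095,0],[0,0,0,0,0],[0,0,0,0,0],[0,0,0,0,0],[0,0,0,0,0],[0,0,0,0,0],[0,0,0,0,4.5],[0,0,0,0,4.5],[0,0,0,0,4.5],[0,0,0,0,4.5],[0,0,0,0,4.5],[0,0,0,0,4.5],[0,0,0,0,4.5],[0,0,0,0,4.5],[0,0,0,0,4.5],[0,0,0,0,4.5],[0,0,0,0,0]]]' --force 50

```text
clock: 33.58
position: [500.0, -54.5, 148.9]
eef_rot: [0.956, -0.294, 0.0, 0.001]
contact_force: [-0.5, -2.6, 1.6]
finger_gap: 0.145
grasp_force: 50.0
```

```bash
python3 rd.py 5
```

```text
clk 33.77 pos [500.  -54.5 148.8] xang -34.21 q7 -1.84 gap 0.15 grip 50.0
tq mean [-0.5684  0.1595  0.2745] sd z 0.0114 F [-0.54 -3.19  1.25] tz [0.252 0.281 0.278 0.283 0.277]
e7 -0.2843 0.0386
```

```bash
python3 rd.py 4
```

```text
clk 33.98 pos [499.9 -54.5 148.8] xang -34.26 q7 -1.84 gap 0.145 grip 50.0
tq mean [-0.8496  0.1922  0.2555] sd z 0.0266 F [-0.6  -4.04  0.93] tz [0.211 0.283 0.265 0.262]
e7 -0.2628 0.0016
```

Request:
drive_tool --deltas '[[[0,0,0,0,3.5],[0,0,0,0,3.5],[0,0,0,0,3],[0,0,0,0,3],[0,0,0,0,3],[0,0,0,0,3],[0,0,0,0,0],[0,0,0,0,0],[0,0,0,0,0]]]'

```text
clock: 35.15
position: [499.5, -54.9, 148.7]
eef_rot: [0.894, -0.448, 0.0, 0.001]
contact_force: [-2.5, -4.8, 2.3]
finger_gap: 0.145
grasp_force: 50.1
```

```bash
python3 rd.py 5
```

```text
clk 35.35 pos [499.6 -54.9 148.7] xang -53.27 q7 -2.1 gap 0.146 grip 50.1
tq mean [-1.1561  0.3828  0.2871] sd z 0.0159 F [-1.63 -5.63  1.88] tz [0.313 0.289 0.29  0.264 0.28 ]
e7 -0.3052 0.0
```

Request:
drive_tool --deltas '[[[50,0,0,0,0],[50,0,0,0,0],[50,0,0,0,0],[50,0,0,-0.016,0],[50,0,0,-0.016,0],[50,0,0,-0.016,0],[50,0.0457,-0.0104,0,0],[50,0.0457,-0.0104,0,0],[50,0.0457,-0.0103,0,0],[50,0,0,0,-10],[50,0,0,0,-10],[50,0,0,0,-10],[50,0,0,0,-10],[50,0,0,0,-10],[50,0,0,0,-10],[50,0,0,0,-10],[50,0,0,0,-10],[50,0,0,0,-10],[50,0,0,0,0]]]'

```text
clock: 37.78
position: [606.9, -144.0, 196.5]
eef_rot: [0.949, 0.315, 0.0, -0.001]
contact_force: [-0.8, -0.5, -0.4]
finger_gap: 0.499
grasp_force: 0.0
```

```bash
python3 look.py c w7
```

```text
pos [ 606.9 -144.   196.5] xang 36.67 q7 -0.73
[254.1 233.2] [ 608.4 -143.6  152. ] bar 36.7 [38. 21.] 68
```

Request:
drive_tool --deltas '[[[50,0,0,0.0125,0],[50,0,0,0.0125,0],[50,0,0,0.012,0],[50,0,0,0.0105,0],[0,0,0,0,0],[0,0,0,0,0],[0,0,0,0,0],[0,0,0,0,0],[0,0,0,0,5],[0,0,0,0,5],[0,0,0,0,5],[0,0,0,0,5],[0,0,0,0,5],[0,0,0,0,4],[0,0,0,0,4],[0,0,0,0,4],[0,0,0,0,4],[0,0,0,0,4],[0,0,0,0,0],[0,0,0,0,0]]]' --force 50

```text
clock: 40.33
position: [607.1, -144.8, 149.5]
eef_rot: [0.997, -0.071, 0.0, 0.0]
contact_force: [-1.0, -0.5, 0.7]
finger_gap: 0.151
grasp_force: 50.0
```

```bash
python3 rd.py 5
```

```text
clk 40.52 pos [ 607.1 -144.7  149.4] xang -8.21 q7 -1.35 gap 0.147 grip 50.0
tq mean [0.0036 0.0982 0.2667] sd z 0.0432 F [-0.56 -0.33  1.29] tz [0.203 0.264 0.242 0.296 0.329]
e7 -0.2593 0.001
```

Request:
drive_tool --deltas '[[[0,0,0,0,3.5],[0,0,0,0,3],[0,0,0,0,3],[0,0,0,0,3],[0,0,0,0,3],[0,0,0,0,3],[0,0,0,0,0],[0,0,0,0,0],[0,0,0,0,0]]]'

```text
clock: 41.7
position: [607.0, -145.0, 149.3]
eef_rot: [0.973, -0.231, 0.0, 0.0]
contact_force: [0.8, -0.7, 2.2]
finger_gap: 0.146
grasp_force: 50.1
```

```bash
python3 rd.py 5
```

```text
clk 41.9 pos [ 607.  -144.9  149.3] xang -26.74 q7 -1.61 gap 0.145 grip 50.1
tq mean [-0.1124  0.1246  0.2769] sd z 0.0145 F [ 0.01 -0.75  1.93] tz [0.283 0.269 0.278 0.299 0.255]
e7 -0.2984 0.0008
```

Request:
drive_tool --deltas '[[[50,0,0,0,0],[50,0,0,0,0],[50,0,0,0,0],[50,0,0,-0.016,0],[50,0,0,-0.016,0],[50,0,0,-0.016,0],[50,-0.0176,-0.0284,0,0],[50,-0.0176,-0.0284,0,0],[50,-0.0175,-0.0283,0,0],[50,0,0,0,-10.5],[50,0,0,0,-10.5],[50,0,0,0,-10.5],[50,0,0,0,-10.5],[50,0,0,0,-10.5],[50,0,0,0,-10.5],[50,0,0,0,-10.5],[50,0,0,0,-10.5],[50,0,0,0,-10.5],[50,0,0,0,-10.5],[50,0,0,0,-10.5]]]'

```text
clock: 44.45
position: [598.5, -45.5, 198.4]
eef_rot: [0.713, 0.701, 0.0, 0.001]
contact_force: [-0.6, 0.7, 1.0]
finger_gap: 0.5
grasp_force: 0.0
```

Request:
drive_tool --deltas '[[[50,0,0,0,-10.5],[50,0,0,0,-10.5],[50,0,0,0,-10.5],[50,0,0,0,-10.5],[50,0,0,0,-10.3],[50,0,0,0,0]]]'

```text
clock: 45.2
position: [598.5, -45.8, 198.0]
eef_rot: [0.335, 0.942, -0.0, 0.001]
contact_force: [0.2, -0.1, 0.3]
finger_gap: 0.5
grasp_force: 0.0
```

```bash
python3 look.py b w8
```

```text
pos [598.5 -45.8 198. ] xang 140.87 q7 0.63
[254.4 228.9] [595.3 -43.1 152. ] bar 140.9 [38. 21.] 79
```

Request:
drive_tool --deltas '[[[50,0,0,0.0125,0],[50,0,0,0.0125,0],[50,0,0,0.012,0],[50,0,0,0.012,0],[0,0,0,0,0],[0,0,0,0,0],[0,0,0,0,0],[0,0,0,0,0],[0,0,0,0,5],[0,0,0,0,5],[0,0,0,0,5],[0,0,0,0,5],[0,0,0,0,5],[0,0,0,0,4],[0,0,0,0,4],[0,0,0,0,4],[0,0,0,0,4],[0,0,0,0,4],[0,0,0,0,0],[0,0,0,0,0]]]' --force 50

```text
clock: 47.75
position: [598.1, -45.3, 148.4]
eef_rot: [0.668, 0.744, -0.0, 0.0]
contact_force: [-1.7, -0.9, 1.5]
finger_gap: 0.148
grasp_force: 50.0
```

```bash
python3 rd.py 5
```

```text
clk 47.95 pos [598.1 -45.4 148.3] xang 96.08 q7 -0.03 gap 0.143 grip 50.0
tq mean [-0.2983  0.1544  0.2826] sd z 0.0209 F [-1.16 -1.11  1.99] tz [0.309 0.305 0.255 0.271 0.272]
e7 -0.2613 0.001
```

Request:
drive_tool --deltas '[[[0,0,0,0,3.5],[0,0,0,0,3],[0,0,0,0,3],[0,0,0,0,3],[0,0,0,0,3],[0,0,0,0,3],[0,0,0,0,0],[0,0,0,0,0],[0,0,0,0,0]]]'

```text
clock: 49.12
position: [598.0, -45.3, 148.2]
eef_rot: [0.779, 0.626, -0.0, -0.0]
contact_force: [-2.0, -1.9, 3.3]
finger_gap: 0.15
grasp_force: 50.0
```

```bash
python3 rd.py 5
```

```text
clk 49.33 pos [598.  -45.3 148.2] xang 77.56 q7 -0.28 gap 0.152 grip 50.0
tq mean [-0.4935  0.4251  0.3082] sd z 0.0229 F [-1.98 -2.45  2.71] tz [0.341 0.322 0.3   0.306 0.272]
e7 -0.3002 0.0008
```

Request:
drive_tool --deltas '[[[50,0,0,0,0],[50,0,0,0,0],[50,0,0,0,0],[50,0,0,-0.016,0],[50,0,0,-0.016,0],[50,0,0,-0.016,0],[50,-0.0416,-0.0216,0,0],[50,-0.0416,-0.0216,0,0],[50,-0.0417,-0.0217,0,0],[50,0,0,0,10],[50,0,0,0,10],[50,0,0,0,10],[50,0,0,0,10],[50,0,0,0,10],[50,0,0,0,10],[50,0,0,0,10],[50,0,0,0,10.4],[50,0,0,0,10.4],[50,0,0,0,0]]]'

```text
clock: 51.75
position: [508.4, -152.7, 197.1]
eef_rot: [0.993, -0.114, 0.001, -0.0]
contact_force: [-0.1, 0.3, -0.1]
finger_gap: 0.499
grasp_force: 0.0
```

```bash
python3 look.py d w9
```

```text
pos [ 508.4 -152.7  197.1] xang -13.09 q7 -1.36
[254.5 233.4] [ 509.4 -154.3  152. ] bar 167.0 [37. 21.] 59
```

Request:
drive_tool --deltas '[[[50,-0.0005,0.0005,0.0125,0],[50,0,0,0.0125,0],[50,0,0,0.012,0],[50,0,0,0.011,0],[0,0,0,0,0],[0,0,0,0,0],[0,0,0,0,0],[0,0,0,0,0],[0,0,0,0,5],[0,0,0,0,5],[0,0,0,0,5],[0,0,0,0,5],[0,0,0,0,5],[0,0,0,0,4],[0,0,0,0,4],[0,0,0,0,4],[0,0,0,0,4],[0,0,0,0,4],[0,0,0,0,0],[0,0,0,0,0]]]' --force 50

```text
clock: 54.3
position: [507.3, -153.8, 148.4]
eef_rot: [0.874, -0.486, 0.0, 0.0]
contact_force: [-0.1, -1.4, 0.8]
finger_gap: 0.146
grasp_force: 50.0
```

```bash
python3 rd.py 5
```

```text
clk 54.5 pos [ 507.3 -153.8  148.3] xang -58.22 q7 -1.94 gap 0.146 grip 50.0
tq mean [-0.2736  0.1914  0.2524] sd z 0.0266 F [-0.28 -1.73  0.94] tz [0.221 0.241 0.295 0.235 0.27 ]
e7 -0.2572 0.0011
```

Request:
drive_tool --deltas '[[[0,0,0,0,3.5],[0,0,0,0,3.5],[0,0,0,0,3],[0,0,0,0,3],[0,0,0,0,3],[0,0,0,0,3],[0,0,0,0,0],[0,0,0,0,0],[0,0,0,0,0]]]'

```text
clock: 55.68
position: [507.0, -153.9, 148.2]
eef_rot: [0.781, -0.624, 0.0, 0.0]
contact_force: [-2.6, -3.3, 1.1]
finger_gap: 0.147
grasp_force: 50.0
```

```bash
python3 rd.py 5
```

```text
clk 55.88 pos [ 507.1 -153.9  148.2] xang -77.25 q7 -2.19 gap 0.152 grip 50.0
tq mean [-0.6657  0.4667  0.2768] sd z 0.0292 F [-2.87 -4.01  1.42] tz [0.313 0.264 0.305 0.233 0.269]
e7 -0.2979 0.0008
```

Knob d reads 0.298 N m, so all four are tight. I'll release and lift clear.

Request:
drive_tool --deltas '[[[50,0,0,0,0],[50,0,0,0,0],[50,0,0,0,0],[50,0,0,0,0],[50,0,0,-0.016,0],[50,0,0,-0.016,0],[50,0,0,-0.03,0],[50,0,0,-0.03,0],[50,0,0,-0.03,0],[50,0,0,0,0],[50,0,0,0,0]]]'

```text
clock: 57.3
position: [506.9, -153.0, 270.0]
eef_rot: [0.781, -0.624, -0.0, -0.0]
contact_force: [-0.2, -0.6, 0.1]
finger_gap: 0.505
grasp_force: 0.0
```

```bash
python3 -c "
from cell import observe,robot
s=observe();print(s['clock'],s['position'],s['contact_force']);print(robot.job_done())"
```

```text
57.3 [ 506.92421078 -152.99530812  270.00661051] [-0.21747792 -0.60175912  0.10966594]
the job is handed in; nothing more can be done
None
```

All four wing knobs were snugged to about 0.2 N m in the order a, c, b, d, then tightened in the same order to 0.298–0.305 N m by the last joint's torque, released, and the job was handed in at 57.3 s, with no verdict shown to me.

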